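# Load a circuit-board carrier under the leaf springs of a test fixture

## Task

The black carrier with the circuit board lies on the sprung loading plate of the brown test fixture. With closed fingertips, press it down hard against the plate and, keeping it down, slide it under the two keepers and leaf springs until it is fully home against the end stop and the loading plate has sprung up again behind it; then let go and move clear. Do not grasp or lift the carrier, and leave the bottle, the cup and the screwdriver where they are.

Things in the scene. Friction and masses are not known exactly. Their poses are not given: they have to be found in the camera images.
- fixture: Brown test fixture, fixed, 295 x 190 mm. Origin: at bench height under the channel's centre line; x = slide direction, z up. Channel 92 mm wide (y -46 to 46) between rails 54 mm high (all heights are above the bench). Channel floor: sprung loading plate from x = -136 to -10, then fixed bed, 40 mm high, to the end stop. Small switches and knobs (unused, to 65 mm high) at y -60 to -110.
- keepers (a point): Midway between the two steel keepers (fixture x = 2, y = 0), at the height of their undersides, 50.5 mm. Each keeper is 12 mm long in x (fixture x = -4 to 8), 6 mm thick, and overhangs the channel from its rail in to y = +36 or -36 mm. The 72 mm between them is open above, so fingers can pass.
- leaf_tips (a point): Midway between the free ends of the two steel leaf springs, at the height of the carrier's flange top when home (fixture x = 52, 48 mm high). Each leaf is 9 mm wide, slopes down from its keeper at y = +41.5 or -41.5 mm to end about 3.5 mm below this height; the passing carrier lifts it against 2 to 4 N, so it presses the carrier down and drags on it.
- end_stop (a point): Middle of the end stop's face at bed height (fixture x = 105, 40 mm high). The stop is 92 mm wide and its top is 62 mm high. The carrier's leading end touches it when home.
- load_plate (a joint): Travel of the sprung loading plate in m: 0 = up (top 46 mm high), 0.0055 = fully down (top 40.5 mm, 0.5 mm above the bed). Takes about 7 N to start, 10 N at the bottom. With the plate up the carrier's leading edge runs into the keepers; it clears them when the plate is down by 3.5 mm or more. It springs up behind the carrier once that has left it.
- carrier: Loose black carrier, about 0.2 kg, 110 (x) x 90 (y) mm. Origin: centre of underside; x leads, as the fixture's x. 8 mm thick flange; nest block with green board on it (x -10 to 50, y -30 to 30, block top 18 mm above the underside). The block's rear face (x = -10) is a 10 mm step to push on. Starts on the raised plate, origin at fixture x -79 to -67; home it is at x = 50, 40 mm high.
- finger_pad (a point): Centre of the carrier's bare finger pad, on its top surface (45 mm along the carrier, 90 mm across), 22.5 mm behind the upright step of the nest block.
- flux_bottle: White plastic bottle, 40 mm across, 85 mm high, standing on the bench; a bystander. Origin: centre of its underside.
- screw_cup: Small aluminium cup, 64 mm across, 45 mm high, standing on the bench; a bystander. Origin: centre of its underside.
- screwdriver: Grey-handled screwdriver, 160 mm long, lying on the bench; a bystander. Its x axis runs along it.
There are look-alikes about, which are no part of the job. Of the things like the carrier, leave any that is orange, pink or red; of the rest the smaller one is meant.

How it is judged:
By the outcome, as a careful person would: the job done as asked, in the order asked, and still so for the second after the job is handed in, with the robot touching nothing.
It also fails if it takes over 38 s, if anything falls off the work surface, if the arm or the gripper's body presses on something with over 40 N, if the wrist force passes 120 N, or if a joint passes its speed limit or range.

## Robot

A 6-joint arm with a two-finger parallel gripper is mounted at the origin on the work surface. World frame = base frame: x ahead of the robot, y to its left, z up, the work surface at z = 0. Lengths are in m, angles in rad, forces in N, time in s.
With the tool pointing down it reaches from about 0.375 to 0.925 m from the base axis. Payload 5.7 kg.
Tool frame: the origin (TCP) lies between the finger pads; the fingertips stand 25 mm ahead of it and the grasp point (between the pads) lies 6 mm ahead of it; z points along the fingers, y is the line along which they close (so a half turn about z gives the same grasp; the last joint's range is limited). The gripper opens to 88 mm and grips with 3 to 60 N. Pads are 20 mm wide; open, the fingers measure 115 mm over their backs; the gripper's body (75 mm by 178 mm) begins 61 mm behind the grasp point.
Start: joints at [-1.327, 0.359, 1.51, -0, 1.272, -0.115], TCP at [0.211, -0.562, 0.248] pointing down, gripper open.
Joint ranges: [-2.97, 2.97], [-1.01, 2.36], [0.21, 2.38], [-0.96, 4.11], [0.2, 2.71], [-2.98, 2.98]. Speed limits (rad/s): [2.39, 2.39, 3.14, 3.14, 3.14, 3.14].

## Interface

Orientations are given as a 3x3 rotation matrix whose columns are the frame's x, y, z axes.
In Python, from rig import manip, cams gives the robot as it stands.
- The arm moves only by the shell command python3 -m crank 'ROWS'. ROWS is JSON, a list of rows, each a list of 7 numbers: the shift along the tool's x, y, z in mm, then the turn, a rotation vector about the tool's x, y, z in rad, then the opening in per cent of the stroke, from 0 (shut) to 100 (fully open). In form: [[x, y, z, rx, ry, rz, jaw], ...]. A call has 1 to 8 rows; each row is the pose to reach, as a shift and turn from the pose commanded when the call began, along the tool's axes at that moment; what a row does not reach only later rows make up. A row lasts 1/12 s, in which the tool goes at most 41.7 mm and 7.16 degrees, less where a joint would pass 70% of its speed; a pose out of reach is approached as far as the arm can. A call with a gripper value outside its range is refused whole. The fingers move at their own pace and stop on an object; the grip force is fixed at half the most. Time passes only in rows, so rows that repeat a pose let the fingers close. It gives the time, the measured TCP pose, the force, the opening and the grip force at its end, in the units of the state.
- manip.read_state(): the state, without advancing time (a new reading comes with each control period).
- cams.capture(name): name is "side" or "top" or "wrist"; returns a dict with "image" (384x512x3 uint8, blue, green, red), "vertical_fov" (degrees; the focal length in pixels is half the picture's height over the tangent of half this angle, whatever the lens; pixels are square), "cx", "cy" (the principal point, pixels), "R" (3x3) and "t" (3): a world point X has camera coordinates R X + t; the wrist camera has in their place "hand_eye" (4x4, takes a point from camera to tool coordinates, whose origin is the TCP and whose axes are the flange's). Camera axes: x right, y down, z forward; pixel columns grow to the right and rows downward; lengths in m; the calibration is good to about 2 mm. A picture is of the moment at which its call begins: read the wrist's pose just before it. There is no depth.
- manip.finish_job(): hands the job in; it is judged then, once.
The state is a dict: "t": time; "joints": joint angles; "joint_velocities": joint speeds; "effort": joint torques, N m; "tool_pos": TCP position; "eef_rot": TCP orientation; "wrist_force": force on the tool from outside, world axes, zero at the start; "wrist_torque": the same for the moment, N m; "grip_width": finger opening in m; "finger_force": force on a finger pad.
Only numpy, scipy, OpenCV 4.12 (cv2) and the standard library are available. Lean on these libraries where they do the work, as an engineer would, in place of code of your own. Each camera call takes 0.05 s, during which the arm holds its last target. There are 200 camera calls.

## Working session

There is one attempt and no reset: what is moved stays moved. The work goes in short steps, Python scripts to look and compute and a shell command to move; the robot and the scene stay as the last step left them, time stands still between calls to the robot, and variables do not carry over. Pictures are saved under pics/ and viewed, at most 10 in all, crops included, and the job is handed in when it is done.

```bash
ls; mkdir -p pics; cat > h.py <<'E'
import numpy as np, cv2
from rig import manip, cams
def cap(n):
    return cams.capture(n)
def K(c):
    h=c["image"].shape[0]; f=h/2/np.tan(np.radians(c["vertical_fov"])/2); return f
def ray(c,uv,pose=None):
    f=K(c); d=np.array([(uv[0]-c["cx"])/f,(uv[1]-c["cy"])/f,1.])
    if "R" in c and c.get("R") is not None:
        R=np.array(c["R"]);t=np.array(c["t"]); return -R.T@t, R.T@d
    H=np.array(c["hand_eye"]); p,Rt=pose; Rt=np.array(Rt); return np.array(p)+Rt@H[:3,3], Rt@(H[:3,:3]@d)
def onz(c,uv,z,pose=None):
    o,d=ray(c,uv,pose); return o+d*(z-o[2])/d[2]
def proj(c,X,pose=None):
    X=np.array(X,float)
    if "R" in c and c.get("R") is not None: p=np.array(c["R"])@X+np.array(c["t"])
    else:
        H=np.array(c["hand_eye"]); q=np.array(pose[1]).T@(X-np.array(pose[0])); p=H[:3,:3].T@(q-H[:3,3])
    f=K(c); return np.array([c["cx"]+f*p[0]/p[2], c["cy"]+f*p[1]/p[2]])
E
python3 - <<'E'
from h import *
import pickle
s=manip.read_state();print(s)
for n in ("top","side"):
    c=cap(n);pickle.dump(c,open(n+".pkl","wb"));cv2.imwrite(f"pics/{n}0.png",c["image"]);print(n,K(c),c["cx"],c["cy"],[x for x in c])
a=[cv2.imread(f"pics/{n}0.png") for n in("top","side")]
for n,i in zip(("top","side"),a): cv2.imwrite(f"pics/{n}0b.png",cv2.resize(i,(800,600),interpolation=cv2.INTER_CUBIC))
E
```

```text
pics
{'t': 0.0, 'joints': array([-1.32713788e+00,  3.59492580e-01,  1.51140600e+00,  7.93319829e-06,
        1.27250256e+00, -1.15103623e-01]), 'joint_velocities': array([-0.00010746,  0.00121483,  0.00102826,  0.00124424,  0.00155089,
        0.00015295]), 'effort': array([ 1.73151282e-03, -5.15373552e+01, -2.70726871e+01,  6.78375503e-02,
        3.50664044e-02, -1.48002882e-04]), 'tool_pos': array([ 0.21050865, -0.56118269,  0.24682701]), 'eef_rot': array([[ 9.36333063e-01,  3.51112817e-01, -4.28947153e-04],
       [ 3.51113013e-01, -9.36331440e-01,  1.75689781e-03],
       [ 2.15232634e-04, -1.79565044e-03, -9.99998365e-01]]), 'wrist_force': array([ 0.08568278,  0.10479206, -0.557281  ]), 'wrist_torque': array([-0.03469461, -0.01854756, -0.02336964]), 'finger_force': 0.0, 'grip_width': 0.08754752073660138}
top 364.13405827678656 260.52494160417774 198.01160136868094 ['image', 'vertical_fov', 'cx', 'cy', 'R', 't']
side 393.45584017080205 255.99667379089973 203.3485582248263 ['image', 'vertical_fov', 'cx', 'cy', 'R', 't']
```

View pics/top0b.png

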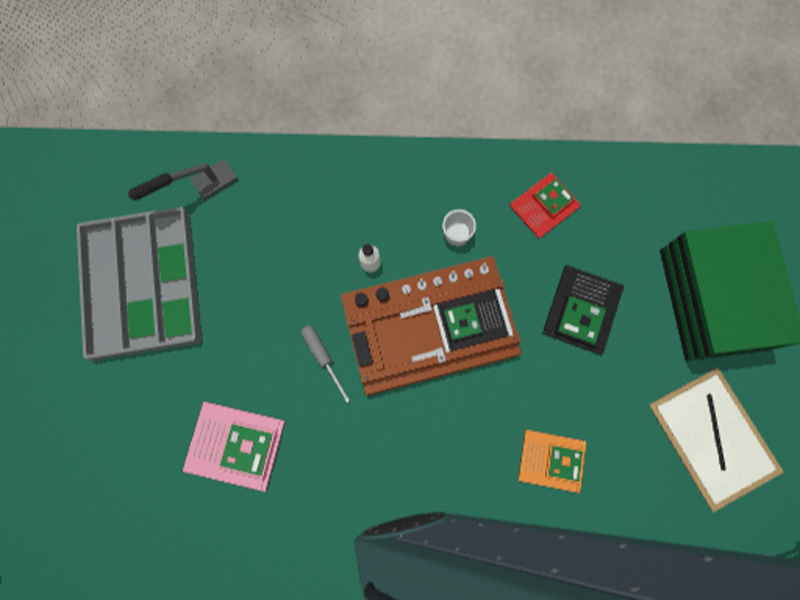

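View pics/side0b.png

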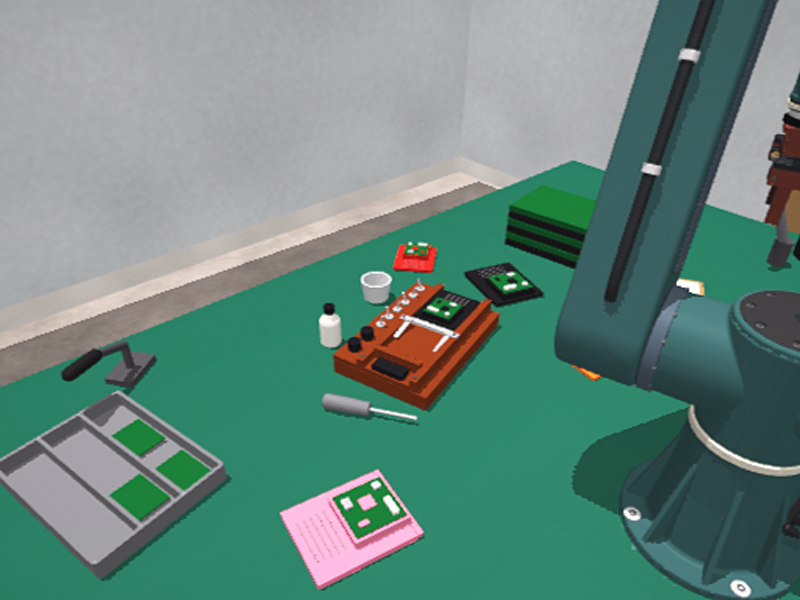

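The top view shows the fixture at about (430,325) of 800x600. On its right end is a black carrier with a green board at (463,321) and ribbed pad at (490,318). The end stop is on the left, at about (362,348).

Could be taken for the carrier: black in the fixture (475,320), larger black on the bench (583,310), red (546,205), orange (553,461) and pink (235,447). I choose the smaller black one, in the fixture.

```bash
python3 - <<'E'
from h import *
import pickle
c=pickle.load(open("top.pkl","rb"));im=c["image"]
cv2.imwrite("pics/crop1.png",cv2.resize(im[160:260,214:346],None,fx=6,fy=6,interpolation=cv2.INTER_CUBIC))
for uv in[(256,192),(255,100),(330,192)]: print(uv,onz(c,uv,0.05).round(3))
hsv=cv2.cvtColor(im,cv2.COLOR_BGR2HSV)
m=cv2.inRange(hsv,(3,120,60),(15,255,255)); m[:, :200]=0;m[270:]=0;m[:150]=0
n,l,st,ce=cv2.connectedComponentsWithStats(m);print(st[st[:,4]>50])
ct=max(cv2.findContours(cv2.morphologyEx(m,cv2.MORPH_CLOSE,np.ones((9,9))),0,1)[0],key=cv2.contourArea)
b=cv2.boxPoints(cv2.minAreaRect(ct));print(b)
for z in(0.03,0.04,0.054):
  P=np.array([onz(c,p,z) for p in b]);print(z,P.round(4)[:,:2].tolist(),np.linalg.norm(P[1]-P[0]),np.linalg.norm(P[2]-P[1]))
E
```

```text
(256, 192) [0.59  0.077 0.05 ]
(255, 100) [0.876 0.089 0.05 ]
(330, 192) [ 0.596 -0.134  0.05 ]
[[     0      0    512    384 192040]
 [   218    164    115     89   4560]]
[[217.10359 188.4834 ]
 [318.6433  162.60074]
 [335.0083  226.80182]
 [233.46857 252.68448]]
0.03 [[0.6023, 0.1917], [0.6893, -0.1055], [0.4986, -0.1508], [0.4177, 0.1358]] 0.3096395310860358 0.19594384377677618
0.04 [[0.5999, 0.1903], [0.686, -0.104], [0.4972, -0.1488], [0.417, 0.135]] 0.3066418428362116 0.19404686842593888
0.054 [[0.5964, 0.1885], [0.6814, -0.1018], [0.4951, -0.146], [0.4161, 0.1339]] 0.3024450792864577 0.19139110293476666
```

View pics/crop1.png

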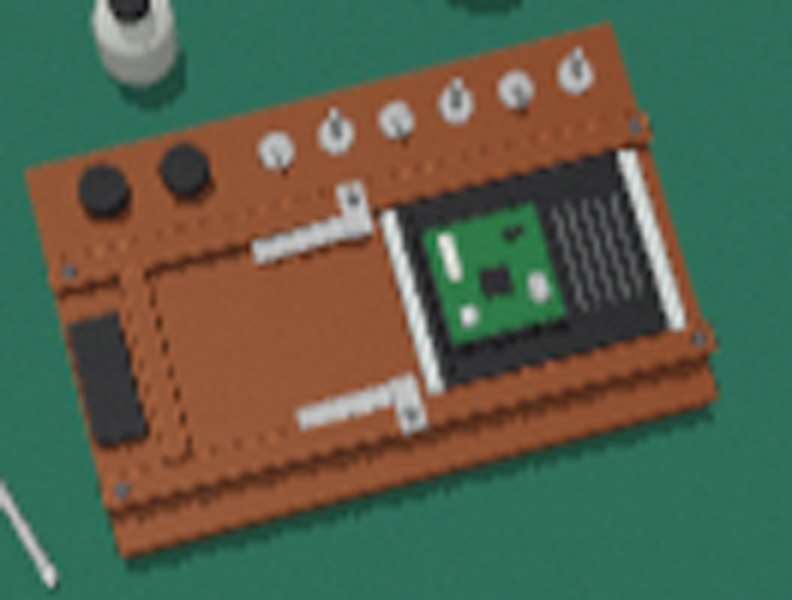

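The crop confirms black carrier, small, on the white loading plate. Pixels in the crop: leaf tips (258,251) and (303,419), plate leading edge (388,213)-(432,392), plate rear edge (637,150)-(684,326), board corners (425,232), (535,204), (570,318) and (458,343).

```bash
python3 - <<'E'
from h import *
import pickle
c=pickle.load(open("top.pkl","rb"))
# fixture pts: name,(crop px),(fx,fy,z)
L=[((258,251),(52,-41.5,44.5)),((303,419),(52,41.5,44.5)),((384,213),(-10,-46,46)),((432,394),(-10,46,46)),((637,150),(-136,-46,46)),((684,326),(-136,46,46))]
W=[];F=[]
for p,f in L:
    uv=(np.array(p)+.5)/6-.5+[214,160]
    W.append(onz(c,uv,f[2]/1000)[:2]);F.append(np.array(f[:2])/1000)
W=np.array(W);F=np.array(F)
mw,mf=W.mean(0),F.mean(0);U,S,Vt=np.linalg.svd((F-mf).T@(W-mw));R=(U@Vt).T
t=mw-R@mf
print("yaw",np.arctan2(R[1,0],R[0,0]),"det",np.linalg.det(R),"origin",t,"scale",S.sum()/((F-mf)**2).sum())
print("res mm",((W-(F@R.T+t))*1000).round(1).tolist())
np.savez("fix.npz",R=R,t=t)
for z,ps in((0.064,[(425,232),(535,204),(570,318),(458,343)]),):
    B=np.array([onz(c,(np.array(p)+.5)/6-.5+[214,160],z)[:2] for p in ps])
    print("board in fixture mm",((B-t)@R*1000).round(1).tolist())
s=manip.read_state()
for fx in(-79,-73,-67):
    fp=R@np.array([fx-32.5,0])/1000+t;print(fx,"pad",fp)
print("home pad",R@[(50-32.5)/1000,0]+t)
E
```

```text
yaw 1.847041715020275 det 1.0 origin [0.53781086 0.01341256] scale 0.9887943874462206
res mm [[0.1, 0.1], [0.1, -0.8], [-1.3, -1.2], [0.7, -0.0], [-1.4, -0.9], [1.8, 2.8]]
board in fixture mm [[-25.2, -27.0], [-78.7, -27.3], [-79.7, 29.1], [-26.3, 27.6]]
-79 pad [ 0.56822197 -0.09386006]
-73 pad [ 0.5665855  -0.08808755]
-67 pad [ 0.56494902 -0.08231503]
home pad [0.53303782 0.03024907]
```

```bash
cat >> h.py <<'E'
from scipy.spatial.transform import Rotation as Ro
_f=np.load("fix.npz") if __import__("os").path.exists("fix.npz") else None
def Rfix(): 
    R=np.eye(3);R[:2,:2]=_f["R"];return R
def rel(fx,fy,z):
    "shift (mm), turn to put TCP at fixture fx,fy (mm), world z (mm), tool x along slide, tool z down"
    s=manip.read_state();Rt=np.array(s["eef_rot"]);R=Rfix()
    p=np.r_[_f["t"]+_f["R"]@[fx/1e3,fy/1e3],z/1e3]
    G=np.c_[R[:,0],-R[:,1],[0,0,-1]]
    U,_,V=np.linalg.svd(Rt);Rt=U@V
    q=(np.array(s["tool_pos"])-np.r_[_f["t"],0])@R*1e3
    print("t",round(s["t"],2),"TCP in fixture",q.round(1),"F fix",(R.T@s["wrist_force"]).round(1),"shift",(Rt.T@(p-s["tool_pos"])*1e3).round(1),"turn",Ro.from_matrix(Rt.T@G).as_rotvec().round(3))
E
python3 -m crank '[[250,-164,0,0,0,-0.74,0],[250,-164,0,0,0,-0.74,0],[250,-164,0,0,0,-0.74,0],[250,-164,0,0,0,-0.74,0],[250,-164,0,0,0,-0.74,0],[250,-164,0,0,0,-0.74,0],[250,-164,0,0,0,-0.74,0],[250,-164,0,0,0,-0.74,0]]'
python3 -c "
from h import *
rel(-140,0,250)"
```

```text
t: 0.77
tool_pos: [0.3893, -0.3151, 0.2473]
eef_rot: [[0.451, 0.892, 0.001], [0.892, -0.451, 0.003], [0.003, -0.001, -1.0]]
wrist_force: [-0.7, 0.3, -0.4]
grip_width: 0.0379
finger_force: 0.0
t 0.77 TCP in fixture [-275.6  232.5  247.3] F fix [ 0.4  0.6 -0.4] shift [257.2  79.1  -1.9] turn [ 0.    -0.004 -0.745]
```

```bash
python3 -m crank '[[257,79,-2,0,-0.004,-0.745,0],[257,79,-2,0,-0.004,-0.745,0],[257,79,-2,0,-0.004,-0.745,0],[257,79,-2,0,-0.004,-0.745,0],[257,79,-2,0,-0.004,-0.745,0],[257,79,-2,0,-0.004,-0.745,0],[257,79,-2,0,-0.004,-0.745,0],[257,79,-2,0,-0.004,-0.745,0]]'
python3 - <<'E'
from h import *
rel(-140,0,250)
import pickle
s=manip.read_state();c=cap("wrist");c["pose"]=(s["tool_pos"],s["eef_rot"]);pickle.dump(c,open("w1.pkl","wb"))
print(np.array(c["hand_eye"]).round(3),K(c))
im=c["image"].copy()
R=Rfix()
for p in[(52,-41.5,44.5),(52,41.5,44.5),(-10,-46,46),(-10,46,46),(-136,-46,46),(-136,46,46),(105,0,40)]:
    X=R@(np.array(p)/1e3)+np.r_[_f["t"],0] if 0 else R@(np.array(p)/1e3)+np.r_[np.load("fix.npz")["t"],0]
    u=proj(c,X,c["pose"]);print(p,u.round(1))
cv2.imwrite("pics/w1.png",cv2.resize(im,(800,600),interpolation=cv2.INTER_CUBIC))
E
```

```text
t: 1.43
tool_pos: [0.577, -0.1247, 0.2493]
eef_rot: [[-0.273, 0.962, 0.001], [0.962, 0.273, -0.003], [-0.003, -0.0, -1.0]]
wrist_force: [-0.0, 0.3, 1.9]
grip_width: 0.0005
finger_force: 0.0
t 1.43 TCP in fixture [-1.436e+02 -1.000e-01  2.493e+02] F fix [ 0.3 -0.1  1.9] shift [ 3.6 -0.1 -0.7] turn [-0.     0.003  0.   ]
[[-0.    -0.96  -0.28   0.077]
 [ 1.    -0.    -0.     0.   ]
 [-0.    -0.28   0.96  -0.136]
 [ 0.     0.     0.     1.   ]] 305.89829560442934
(52, -41.5, 44.5) [300.9 -26.3]
(52, 41.5, 44.5) [214.5 -26.3]
(-10, -46, 46) [303.1  44.2]
(-10, 46, 46) [212.3  44.2]
(-136, -46, 46) [298.5 166.4]
(-136, 46, 46) [217.  166.4]
(105, 0, 40) [257.7 -90.8]
```

View pics/w1.png

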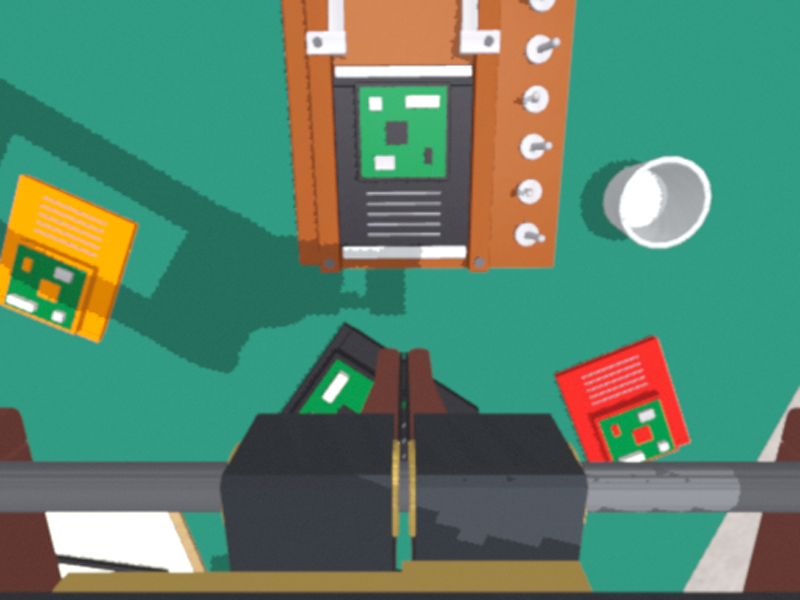

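The wrist view shows the carrier squarely in the channel. Pixels (800x600): board (360-447, 86-178), pad ribs at (403,215), plate edges at rows 66 and 258, keepers at (326,42) and (480,42).

```bash
python3 - <<'E'
from h import *
import pickle
c=pickle.load(open("w1.pkl","rb"));ps=c["pose"];im=c["image"];t=np.load("fix.npz")["t"];R=np.load("fix.npz")["R"]
def F(p,z): return ((onz(c,p,z,ps)[:2]-t)@R*1e3).round(1)
S=lambda u,v:((u+.5)*.64-.5,(v+.5)*.64-.5)
for n,u,v,z in[("plate lead",403,66,.046),("plate rear",403,258,.046),("keeper rear edge L",326,54,.0565),("R",480,54,.0565),("plate lead L",335,70,.046),("plate lead R",472,70,.046),("rib1",403,192,.054),("ribN",403,235,.054),("carr rear",403,246,.054)]:
    print(n,F(S(u,v),z))
hsv=cv2.cvtColor(im,cv2.COLOR_BGR2HSV)
m=cv2.inRange(hsv,(45,100,60),(75,255,255));m[:50]=0;m[125:]=0;m[:,:222]=0;m[:,295:]=0
q=cv2.findContours(cv2.morphologyEx(m,cv2.MORPH_CLOSE,np.ones((7,7))),0,1)[0];q=max(q,key=cv2.contourArea)
b=cv2.boxPoints(cv2.minAreaRect(q));print(b.round(1).tolist())
for p in b: print("board",F(p,.065))
rel(-95,0,120)
E
```

```text
plate lead [-8. -0.]
plate rear [-134.3   -0. ]
keeper rear edge L [-3.  47.9]
R [ -3. -48.]
plate lead L [-10.4  44.1]
plate lead R [-10.4 -44.8]
rib1 [-87.2  -0. ]
ribN [-116.4   -0. ]
carr rear [-124.1   -0. ]
[[230.0, 55.0], [285.0, 55.0], [285.0, 113.0], [230.0, 113.0]]
board [-22.6  26.7]
board [-22.6 -26.4]
board [-76.9 -27.7]
board [-76.9  28.1]
t 1.48 TCP in fixture [-144.7    2.1  249.1] F fix [ 0.8  0.4 -0.4] shift [ 50.1   2.3 128.9] turn [-0.002  0.003 -0.001]
```

```bash
python3 -m crank '[[50,1,40,0,0.003,0,0],[50,1,80,0,0.003,0,0],[50,1,120,0,0.003,0,0],[50,1,140,0,0.003,0,0],[50,1,150,0,0.003,0,0],[50,1,155,0,0.003,0,0],[50,1,155,0,0.003,0,0],[50,1,155,0,0.003,0,0]]' | tail -4
python3 - <<'E'
from h import *
rel(-95,0,80)
c=cap("wrist");cv2.imwrite("pics/w2.png",c["image"])
E
```

```text
eef_rot: [[-0.269, 0.963, 0.001], [0.963, 0.269, -0.002], [-0.002, 0.001, -1.0]]
wrist_force: [1.1, -0.8, 0.1]
grip_width: 0.0004
finger_force: 0.0
t 2.15 TCP in fixture [-97.5   1.5  96. ] F fix [-1.  -0.9  0.1] shift [ 2.5  1.5 16. ] turn [ 0.001  0.002 -0.004]
```

View pics/w2.png

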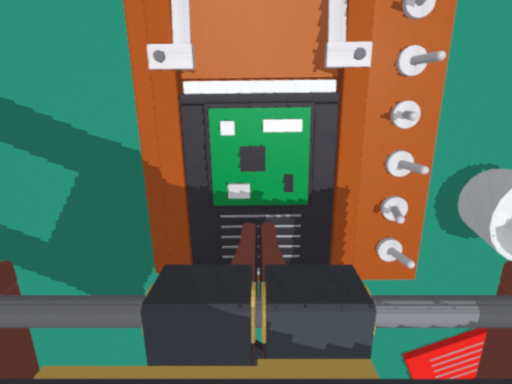

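The fingertips, at (258,228), are centred over the ribbed pad, behind the board's rear edge at row 206.

```bash
python3 -m crank '[[2,1.5,8,0,0.002,-0.004,0],[2,1.5,14,0,0.002,-0.004,0],[2,1.5,17,0,0.002,-0.004,0],[2,1.5,19,0,0.002,-0.004,0],[2,1.5,21,0,0.002,-0.004,0],[2,1.5,21,0,0.002,-0.004,0],[2,1.5,21,0,0.002,-0.004,0]]' | tail -4
python3 -c "
from h import *
rel(-95,0,73)"
```

```text
eef_rot: [[-0.274, 0.962, -0.0], [0.962, 0.274, 0.001], [0.001, -0.0, -1.0]]
wrist_force: [0.7, 0.1, 5.7]
grip_width: 0.0006
finger_force: 3.2
t 2.78 TCP in fixture [-94.4   0.1  74.1] F fix [-0.1 -0.7  5.7] shift [-0.6  0.1  1.1] turn [-0.    -0.001  0.001]
```

```bash
python3 -m crank '[[0,0,1,0,0,0,0],[0,0,2,0,0,0,0],[0,0,3,0,0,0,0],[0,0,3,0,0,0,0]]' | tail -4
python3 -c "
from h import *
rel(-95,0,73)"
```

```text
eef_rot: [[-0.274, 0.962, 0.0], [0.962, 0.274, 0.0], [0.0, 0.0, -1.0]]
wrist_force: [-5.6, 1.3, 29.1]
grip_width: 0.0006
finger_force: 14.7
t 3.12 TCP in fixture [-94.4   0.   73.6] F fix [ 2.8  5.1 29.1] shift [-0.6  0.   0.6] turn [ 0.    -0.     0.001]
```

```bash
python3 -m crank '[[3,0,0,0,0,0,0],[7,0,0,0,0,0,0],[12,0,0,0,0,0,0],[17,0,0,0,0,0,0],[22,0,0,0,0,0,0],[27,0,0,0,0,0,0],[32,0,0,0,0,0,0],[36,0,0,0,0,0,0]]' | tail -4
python3 - <<'E'
from h import *
rel(-58,0,73)
c=cap("wrist");cv2.imwrite("pics/w3.png",c["image"])
E
```

```text
eef_rot: [[-0.276, 0.961, 0.007], [0.961, 0.276, -0.008], [-0.01, 0.004, -1.0]]
wrist_force: [-1.3, -21.5, 18.3]
grip_width: 0.0006
finger_force: 19.2
t 3.78 TCP in fixture [-64.3  -1.9  73.7] F fix [-20.4   7.1  18.3] shift [ 6.3 -1.8  0.6] turn [0.004 0.01  0.004]
```

View pics/w3.png

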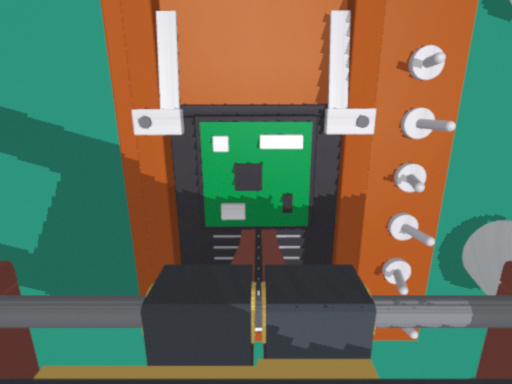

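The carrier's leading edge (row 107) has passed under both keepers (rows 108-134), and the finger bears on the block step. I'll go on with slightly more press.

```bash
python3 -m crank '[[4,-0.5,0.7,0,0,0,0],[9,-1,1.2,0,0,0,0],[14,-1,1.5,0,0,0,0],[19,-1,1.5,0,0,0,0],[24,-1,1.5,0,0,0,0],[29,-1,1.5,0,0,0,0],[34,-1,1.5,0,0,0,0],[39,-1,1.5,0,0,0,0]]' | tail -4
python3 - <<'E'
from h import *
rel(-19,0,73)
E
```

```text
eef_rot: [[-0.279, 0.96, 0.011], [0.96, 0.28, -0.016], [-0.018, 0.006, -1.0]]
wrist_force: [-2.7, -44.3, 26.6]
grip_width: 0.0002
finger_force: 28.3
t 4.5 TCP in fixture [-30.6  -1.8  73.7] F fix [-41.9  14.7  26.6] shift [11.6 -1.7  0.4] turn [0.006 0.018 0.007]
```

```bash
python3 - <<'E'
from h import *
import pickle
s=manip.read_state();c=cap("wrist");c["pose"]=(s["tool_pos"],s["eef_rot"]);pickle.dump(c,open("w4.pkl","wb"))
cv2.imwrite("pics/w4.png",cv2.resize(c["image"],(800,600),interpolation=cv2.INTER_CUBIC))
print(s["wrist_force"],s["wrist_torque"])
E
```

```text
[ -2.71468707 -44.29673671  26.59560365] [-7.66349466e+00  3.42308169e-01  1.39584819e-03]
```

View pics/w4.png

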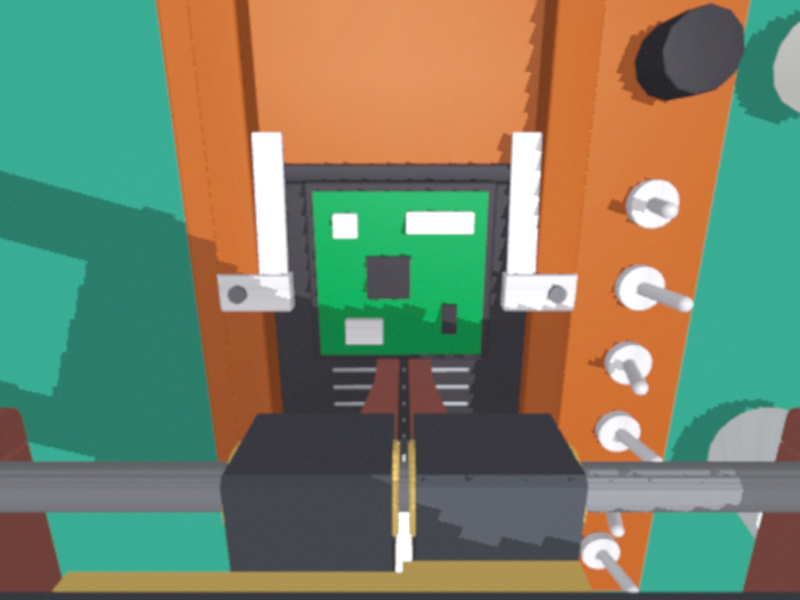

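The finger is against the step, and the carrier (board centre column 401) is under the keepers (gap centre 397.5) but pressed to the right-hand rail by about 1 mm. I'll steer left while pushing on.

```bash
python3 -m crank '[[2,-1.5,0,0,0,0,0],[5,-3,0,0,0,0,0],[9,-3.5,0,0,0,0,0],[14,-3.5,0,0,0,0,0],[19,-3.5,0,0,0,0,0],[24,-3.5,0,0,0,0,0]]' | tail -4
python3 - <<'E'
from h import *
rel(5,0,73)
E
```

```text
eef_rot: [[-0.277, 0.961, 0.015], [0.961, 0.277, -0.01], [-0.014, 0.012, -1.0]]
wrist_force: [5.0, -27.7, 22.5]
grip_width: 0.0005
finger_force: 24.0
t 5.05 TCP in fixture [-3.7 -1.3 73.6] F fix [-28.    2.7  22.5] shift [ 8.7 -1.3  0.4] turn [0.012 0.014 0.004]
```

```bash
python3 -m crank '[[4,-0.5,0.5,0,0,0,0],[9,-0.7,1,0,0,0,0],[14,-0.7,1,0,0,0,0],[19,-0.7,1,0,0,0,0],[24,-0.7,1,0,0,0,0]]' | tail -4
python3 - <<'E'
from h import *
rel(30,0,73)
E
```

```text
eef_rot: [[-0.278, 0.96, 0.017], [0.96, 0.278, -0.012], [-0.016, 0.013, -1.0]]
wrist_force: [4.5, -37.1, 30.5]
grip_width: 0.0005
finger_force: 27.8
t 5.47 TCP in fixture [18.7 -1.2 73.5] F fix [-36.9   5.8  30.5] shift [11.3 -1.1  0.3] turn [0.013 0.016 0.006]
```

```bash
python3 -m crank '[[4,-0.5,0,0,0,0,0],[8,-0.5,0,0,0,0,0],[11,-0.5,0,0,0,0,0],[14,-0.5,0,0,0,0,0],[16,-0.5,0,0,0,0,0],[16,-0.5,0,0,0,0,0]]' | tail -4
python3 - <<'E'
from h import *
import pickle
rel(30,0,73)
s=manip.read_state();c=cap("wrist");c["pose"]=(s["tool_pos"],s["eef_rot"]);pickle.dump(c,open("w5.pkl","wb"))
cv2.imwrite("pics/w5.png",cv2.resize(c["image"],(800,600),interpolation=cv2.INTER_CUBIC))
E
```

```text
eef_rot: [[-0.281, 0.959, 0.019], [0.959, 0.282, -0.017], [-0.022, 0.014, -1.0]]
wrist_force: [8.1, -53.6, 24.5]
grip_width: 0.0004
finger_force: 30.3
t 5.97 TCP in fixture [31.3 -1.1 73.3] F fix [-53.8   6.8  24.5] shift [-1.3 -1.2  0.4] turn [0.014 0.022 0.009]
```

View pics/w5.png

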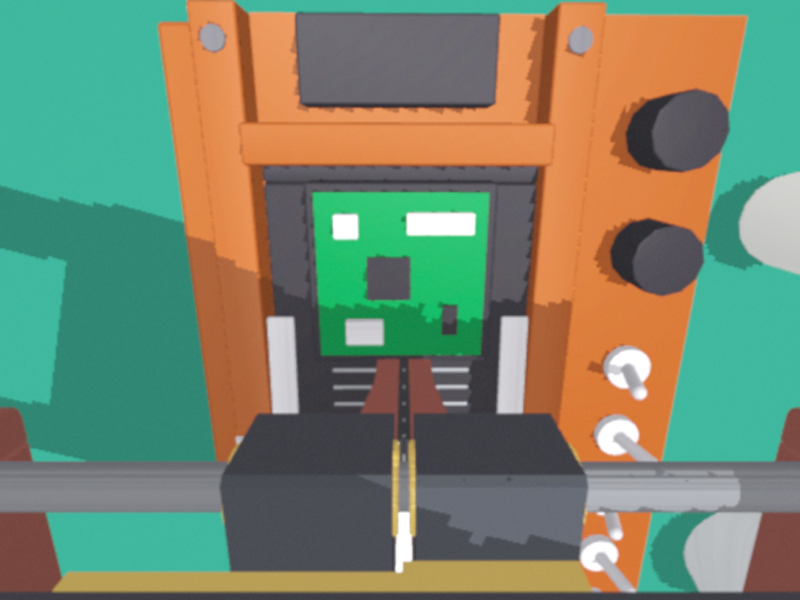

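The carrier's leading edge meets the end stop's face (row about 165), and the force has risen. I'll push slightly more to confirm it is home.

```bash
python3 -m crank '[[2,0,0,0,0,0,0],[3,0,0,0,0,0,0],[3,0,0,0,0,0,0]]' | tail -4
python3 - <<'E'
from h import *
rel(30,0,73)
E
```

```text
eef_rot: [[-0.282, 0.959, 0.02], [0.959, 0.283, -0.021], [-0.026, 0.013, -1.0]]
wrist_force: [8.7, -66.2, 24.2]
grip_width: 0.0005
finger_force: 35.0
t 6.27 TCP in fixture [31.6 -1.2 73.4] F fix [-66.1   9.7  24.2] shift [-1.5 -1.2  0.4] turn [0.014 0.026 0.01 ]
```

Home: 13 N more push gave only 0.3 mm. I'll relax the push, then lift off.

```bash
python3 -m crank '[[-4,0,0,0,0,0,0],[-7,0,0,0,0,0,0],[-8,0,-2,0,0,0,0],[-8,0,-5,0,0,0,0],[-8,0,-9,0,0,0,0],[-9,0,-15,0,0,0,0],[-10,0,-30,0,0,0,0],[-12,0,-50,0,0,0,0]]' | tail -4
python3 -m crank '[[-20,0,-30,0,0,0,0],[-50,0,-60,0,0,0,0],[-80,0,-80,0,0,0,0],[-110,0,-90,0,0,0,0],[-110,0,-90,0,0,0,0],[-110,0,-90,0,0,0,0]]' | tail -4
python3 - <<'E'
from h import *
import pickle
rel(30,0,73)
s=manip.read_state();c=cap("wrist");c["pose"]=(s["tool_pos"],s["eef_rot"]);pickle.dump(c,open("w6.pkl","wb"))
cv2.imwrite("pics/w6.png",cv2.resize(c["image"],(800,600),interpolation=cv2.INTER_CUBIC))
E
```

```text
eef_rot: [[-0.273, 0.962, -0.006], [0.962, 0.273, 0.001], [0.002, -0.005, -1.0]]
wrist_force: [-0.5, -0.0, 1.0]
grip_width: 0.0003
finger_force: 0.0
eef_rot: [[-0.271, 0.963, -0.0], [0.963, 0.271, 0.001], [0.001, -0.0, -1.0]]
wrist_force: [-0.6, 0.8, -0.6]
grip_width: 0.0006
finger_force: 0.0
t 7.43 TCP in fixture [-75.7   6.1 208.5] F fix [ 1.   0.4 -0.6] shift [105.6   6.  135.6] turn [-0.    -0.001 -0.002]
```

View pics/w6.png

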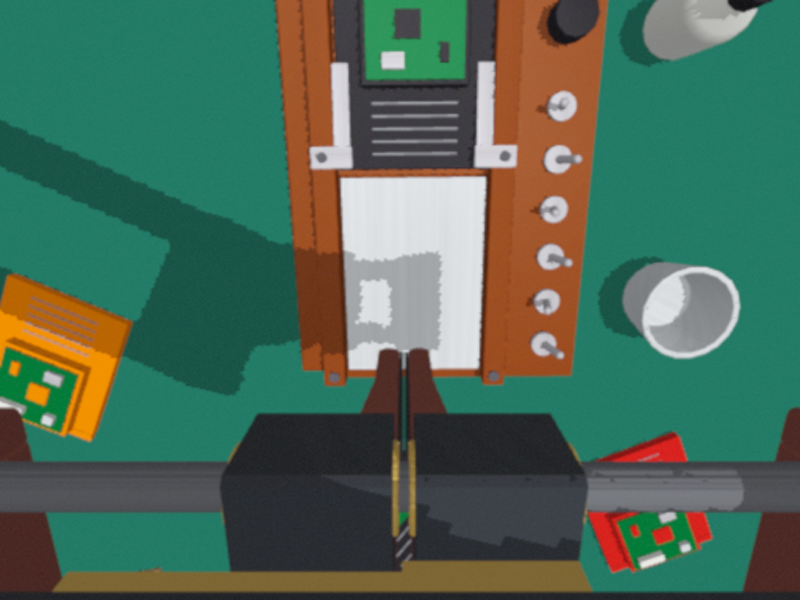

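The plate is clear and up (rows 176-369). The carrier's rear edge (row 168) lies about 5 mm past the plate's leading edge, as it should when home, and the cup and bottle are undisturbed.

```bash
python3 -c "
from rig import manip
print(manip.finish_job())"
```

```text
the job is handed in; nothing more can be done
None
```

The carrier is fully home against the end stop, under the keepers and leaf springs. The loading plate has sprung up behind it, the arm is clear, and the job was handed in at about 7.5 s.

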